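# Fit the hinge pin of the holder arm

### The job

Draw the red-headed pin out of the wooden stand and lay it down flat on the table, letting go of it. Then pick it up again from there and push it through the aligned holes of the blue fork and the arm's eye until its head is fully home against the fork; leave the other things on the table where they are.

Things in the scene. Friction and masses are not known exactly. Their poses are not given: they have to be found in the camera images.
- pin: Headed pin, about 70 g. Origin at the shoulder (middle of the head's underside); +z runs along the pin's axis through the head, the shank along -z. Starts upright, head up, in the stand's middle hole, shoulder on the stand's top 50 mm above the table. Shank: round steel, 12 mm diameter, 48 mm long, the last 7 mm tapered to 6.4 mm at the tip.
- pin_head (a point): Centre of the pin's red square head, 14 mm above the shoulder. The head is 18 x 18 mm across (sides square to the pin's x and y) and 28 mm long. Most of the weight is in it: on the table the pin lies level on a flat of the head, its axis 9 mm above the table.
- pin_mid (a point): Point on the pin's axis 16.5 mm below the shoulder (z = -16.5 mm); it coincides with point bore when the head is fully home, from whichever end the pin was pushed in.
- pin_stand: Fixed wooden block, 60 x 130 x 50 mm (x, y, z), origin in the middle of its underside. Three through holes of 15 mm from above, at y = -42, 0, +42 mm; the pin is in the middle one, the others are empty.
- bore (a point): Centre of the fork's hole, 50 mm above the 2 mm thick blue mat. Axes are the bracket's: z up, x along the level bore (at most about 0.3 rad from world +x, so one mouth faces the robot), -y towards the arm. Two blue cheeks 8 mm thick, outer faces at x = -16.5 and +16.5 mm, the arm's 14 mm aluminium eye between them (x = -7 to +7 mm). All three holes are 15 mm wide and lined up; the head cannot enter.
- bracket: The fixed bracket; origin on the mat (z = 2 mm) right under point bore, same axes. Dark base plate 12 mm high, x = -45 to +45 mm, y = +40 to -150 mm. Cheeks' round tops reach 69 mm above the mat (radius 19 mm about the bore). The aluminium arm, 16 mm high and 13 mm wide, lies level at bore height out to y = -110 mm, fixed on a black rest; two thin clip wires there reach x = -37 and +41 mm. All below 70 mm.
- wick_reel: Bystander: blue wick reel, 42 x 68 x 10 mm, loose; origin under its middle.
- screwdriver: Bystander: orange screwdriver lying, 12 x 146 x 12 mm, loose; origin under its middle.
- flux_tin: Bystander: round orange and white tin, 50 mm diameter, 18 mm high, loose; origin under its middle.
- capacitor: Bystander: blue capacitor standing upright, 16 mm diameter, 43 mm high, loose, easily knocked over; origin under its middle.
- tape: Bystander: amber tape roll lying flat, 61 mm diameter, 12 mm high, loose; origin under its middle.
- bench_psu: Black bench power supply standing fixed between the stand and the bracket, never moved: origin under its case, axes: z up, -x through its front. Case x = -116 to +79 mm, y = -42 to +42 mm, top 167 mm above the table; knobs and terminals on the front reach x = -136 mm. Pass round its front (the open table nearer the robot) or well above it.
Mind the look-alikes: they are no part of the job. Leave any green or turquoise look-alike of the pin alone.

How it is judged (in metres and radians):
On the way:
1. the pin lies flat on the table, at rest and let go (angle between pin's own z axis and vertical between 1.4 and 1.75 rad and height (world z) of pin below 0.016 m and linear speed of pin below 0.03 m/s and contact force between pin and the fingers below 0.1 N), for 0.2 s.
At the end, for the whole second after the job is handed in: The pin passes through both cheeks and the eye, its axis within 0.14 rad of the bore, its head within 3 mm of fully home against a cheek (middle of the fitted length within 5 mm of the bore's centre), at rest (x of pin_mid in the frame of bore between -0.003 and 0.003 m and distance between pin_mid and bore below 0.005 m and angle between the z axis of pin and the x axis of bore, either way round below 0.14 rad and linear speed of pin below 0.02 m/s); the robot touches nothing.
It fails at once if a loose bystander is moved more than 30 mm from its place, or the capacitor is tipped (distance of any of wick_reel, screwdriver, flux_tin, capacitor, tape from where it was at the start of the episode above 0.03 m or angle between capacitor's own z axis and vertical above 0.5 rad).
It also fails if it takes over 64 s, if anything falls off the work surface, if the arm or the gripper's body presses on something with over 40 N, if the wrist force passes 120 N, or if a joint passes its speed limit or range.

### The arm

A 6-joint arm with a two-finger parallel gripper is mounted at the origin on a cart in front of the work surface, level with it; the furniture and walls round the work are solid. World frame = base frame: x ahead of the robot, y to its left, z up, the work surface at z = 0. Lengths are in mm, angles in degrees, forces in N, time in s.
With the tool pointing down it reaches from about 300 to 750 mm from the base axis. Payload 8.5 kg.
Tool frame: the origin (TCP) lies on the centre line of the jaws, within the pads' length; the fingertips stand 8 mm ahead of it and the grasp point (between the pads) lies 11 mm behind it; z points along the fingers, y is the line along which they close (so a half turn about z gives the same grasp; the last joint's range is limited). The gripper opens to 85 mm and grips with 20 to 120 N. Pads are 22 mm wide; open, the fingers measure 114 mm over their backs; the gripper's body (76 mm by 85 mm) begins 54 mm behind the grasp point. The pads swing forward as they close: fully open they stand 13 mm farther back than shut.
Start: joints at [-82.81, 21.807, 74.336, -0, 83.858, -12.336], TCP at [183.826, -518.352, 239.322] pointing down, gripper open.
Joint ranges: [-178.18, 178.18], [-50.72, 133.34], [12.68, 142.11], [-81.47, 261.47], [9.98, 163.14], [-165.26, 165.26]. Speed limits (degrees/s): [136.94, 136.94, 180, 180, 180, 180].

### API

Orientations are given as [roll, pitch, yaw] about the fixed x, y, z axes, in that order (R = Rz(yaw) Ry(pitch) Rx(roll)).
In Python, from bench import robot gives the robot as it stands.
- The arm moves only by the shell command python3 -m pendant 'ROWS' [FORCE]. ROWS is text: rows parted by semicolons, each of 5 numbers parted by spaces: the shift along the tool's x, y, z each as a share of 0.3 m, from -1 to 1, then the turn about the tool's z as a share of 1.5 rad, from -1 to 1, then the opening, from 0 (shut) to 1 (fully open). A call has 1 to 10 rows; each row is the pose to reach, as a shift and turn from the pose commanded when the call began, along the tool's axes at that moment; what a row does not reach only later rows make up. A row lasts 1/10 s, in which the tool goes at most 50 mm and 8.59 degrees, less where a joint would pass 70% of its speed; a pose out of reach is approached as far as the arm can. A call with a number of a shift or a turn outside -1 to 1 is refused whole. A call with a gripper value outside its range is refused whole. The fingers move at their own pace and stop on an object; FORCE is the grip in N (left out, the last holds). Time passes only in rows, so rows that repeat a pose let the fingers close. It gives the time, the measured TCP pose, the force, the opening and the grip force at its end, in the units of the state.
- robot.get_obs(): the state, without advancing time (a new reading comes with each control period).
- robot.snapshot(name): name is "scene" or "top"; returns the picture (400x640x3 uint8, red, green, blue); there is no depth.
- robot.camera_info(name): a dict with "K" (3x3 intrinsics, pixels), "R" (3x3) and "t" (3): a world point X has camera coordinates R X + t. Camera axes: x right, y down, z forward; pixel columns grow to the right and rows downward; lengths in mm; the calibration is good to about 2 mm. A picture is of the moment at which its call begins. camera_info takes no time and is no camera call.
- robot.sign_off(): hands the job in; it is judged then, once.
The state is a dict: "time_s": time; "joint_positions": joint angles; "joint_velocities": joint speeds; "effort": joint torques, N m; "tcp_pos": TCP position; "tcp_rot": TCP orientation; "ft_force": force on the tool from outside, world axes, zero at the start; "moment": the same for the moment, N m; "gripper_width": finger opening in mm; "finger_force": force on a finger pad.
Only numpy, scipy, OpenCV 4.12 (cv2) and the standard library are available. Lean on these libraries where they do the work, as an engineer would, in place of code of your own. Each camera call takes 0.05 s, during which the arm holds its last target. There are 200 camera calls.

## Working session

There is one attempt and no reset: what is moved stays moved. The work goes in short steps, Python scripts to look and compute and a shell command to move; the robot and the scene stay as the last step left them, time stands still between calls to the robot, and variables do not carry over. Pictures are saved under pics/ and viewed, at most 10 in all, crops included, and the job is handed in when it is done.

```bash
mkdir -p pics; ls
python3 - <<'E'
from bench import robot
import cv2,numpy as np
for n in("scene","top"):
    cv2.imwrite(f"pics/{n}0.png",robot.snapshot(n)[:,:,::-1])
    c=robot.camera_info(n);R=np.array(c["R"]);t=np.array(c["t"]);print(n,np.round(c["K"],1).tolist(),np.round(R,3).tolist(),np.round(-R.T@t))
print(robot.get_obs())
E
```

```text
pics
scene [[470.2, 0.0, 319.9], [0.0, 470.2, 198.2], [0.0, 0.0, 1.0]] [[-0.652, -0.758, -0.013], [-0.348, 0.314, -0.884], [0.674, -0.572, -0.468]] [-284.  747.  643.]
top [[476.0, 0.0, 324.2], [0.0, 476.0, 205.6], [0.0, 0.0, 1.0]] [[0.023, -1.0, -0.011], [-0.989, -0.021, -0.143], [0.143, 0.014, -0.99]] [ 354.   10. 1472.]
{'time_s': 0.1, 'joint_positions': array([-8.28079425e+01,  2.18361236e+01,  7.43775817e+01,  3.60124017e-04,
        8.38583789e+01, -1.23346885e+01]), 'joint_velocities': array([-0.02918813, -0.09805094, -0.03877608, -0.04847126, -0.11167284,
        0.01963832]), 'effort': array([ 4.37602401e-03, -4.49225378e+01, -2.31657547e+01, -1.71918618e-04,
        3.65116051e-03, -3.20622782e-06]), 'tcp_pos': array([ 183.81376677, -518.1166115 ,  238.79960012]), 'tcp_rot': array([-1.79929656e+02, -1.57485099e-02,  1.95266976e+01]), 'ft_force': array([-0.41094713, -0.34028512,  0.72039478]), 'moment': array([-0.03552159, -0.02493888,  0.02385284]), 'finger_force': 0.0, 'gripper_width': 85.24605088902912}
```

View pics/scene0.png

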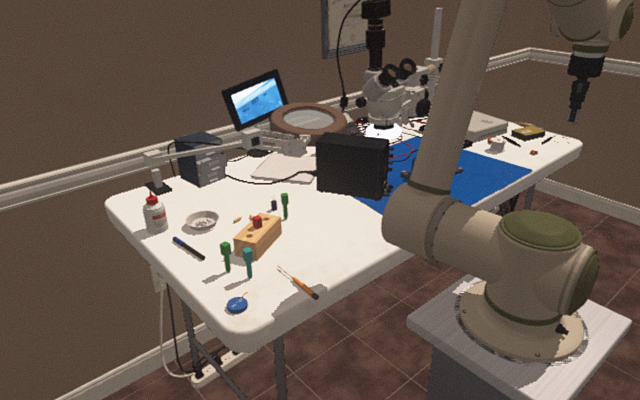

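View pics/top0.png

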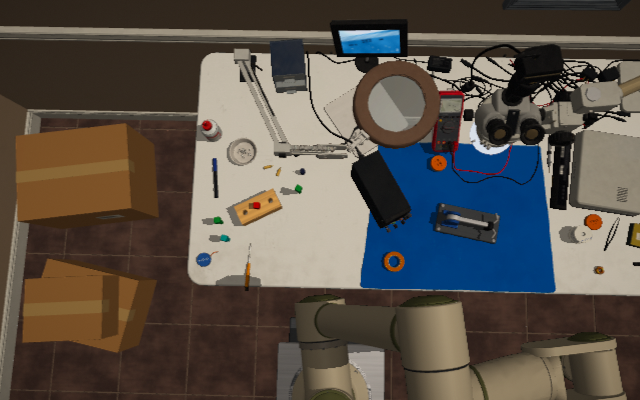

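Scene: the wooden stand with the red head is at top (256,206). Green look-alikes stand at (218,220) and (298,188), and a turquoise one at (224,239). The bracket is near (467,222) and the PSU near (383,190). Only the red one in the stand's middle hole fits. I'll confirm it in an enlarged crop.

```bash
cat > h.py <<'E'
import numpy as np,cv2
from bench import robot
def cam(n):
    c=robot.camera_info(n);return [np.array(c[k],float) for k in("K","R","t")]
def back(n,u,v,z):
    K,R,t=cam(n);o=-R.T@t;d=R.T@np.linalg.solve(K,[u,v,1.]);return o+d*(z-o[2])/d[2]
def proj(n,X):
    K,R,t=cam(n);p=K@(R@np.array(X,float)+t);return p[:2]/p[2]
def look(n,name,u0,v0,w,h,s):
    im=robot.snapshot(n)[:,:,::-1];cv2.imwrite("pics/full_"+name,im)
    cv2.imwrite("pics/"+name,cv2.resize(im[v0:v0+h,u0:u0+w],None,fx=s,fy=s,interpolation=cv2.INTER_CUBIC))
E
python3 - <<'E'
import cv2,numpy as np
im=cv2.imread("pics/top0.png")
a=im[160:260,190:320];b=im[160:260,370:510]
f=lambda x,w:cv2.resize(x,None,fx=w,fy=w,interpolation=cv2.INTER_CUBIC)
A=f(a,5.6);B=f(b,5.6)
cv2.imwrite("pics/c0.png",np.hstack([f(a,2.9),f(b,2.9)]))
s=cv2.imread("pics/scene0.png")
c=np.vstack([f(np.hstack([a,b[:,50:]])[:, :],3.5)])
d=f(s[180:290,200:420],3.5)
w=min(c.shape[1],d.shape[1]);o=np.vstack([c[:300,:w],d[:300,:w]]);print(o.shape,c.shape,d.shape)
cv2.imwrite("pics/c1.png",o)
E
```

```text
(600, 770, 3) (350, 770, 3) (385, 770, 3)
```

View pics/c1.png

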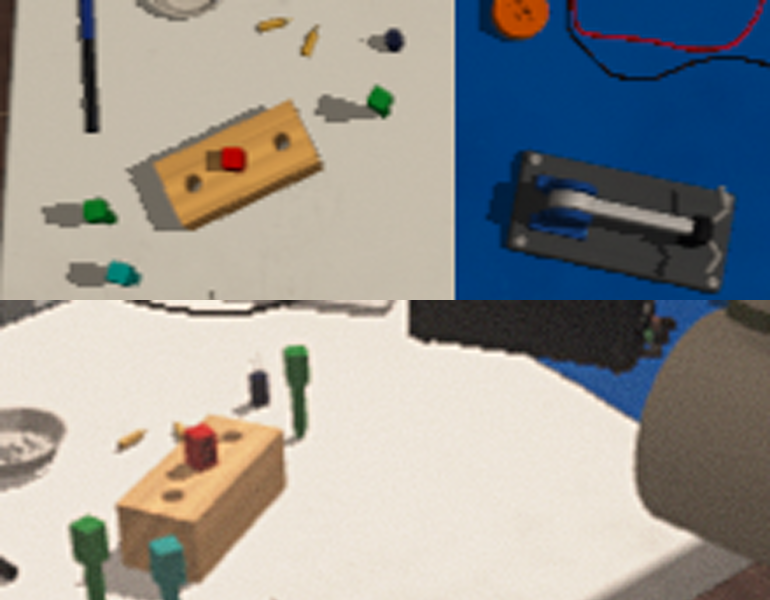

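The crop confirms the red square head in the stand's middle hole at top (256.6,205.5). The other two stand holes are empty at (245,212) and (270.5,200). The bracket plate corners and fork, near (451,219), are clearly visible.

Run:
```python
from h import *
T="top"
P=lambda x,y,z:back(T,190+x/3.5,160+y/3.5,z)
Q=lambda x,y,z:back(T,420+(x-455)/3.5,160+y/3.5,z)
print("head",P(234,158,78),"holes",P(193,183,50),P(282,141,50))
h=P(193,183,50)-P(282,141,50);print(np.hypot(*h[:2]),"stand yaw",np.degrees(np.arctan2(-h[0],h[1])), (P(193,183,50)+P(282,141,50))/2)
c=[Q(*p,14) for p in((523,152),(735,190),(715,290),(505,247))]
for q in c:print("plate",q)
C=sum(c)/4; ny=(c[0]-c[1]+c[3]-c[2]);ny/=np.linalg.norm(ny);print(C,"ny",ny,np.degrees(np.arctan2(-ny[0],ny[1])),"bore",C+55*ny, [np.linalg.norm(c[i]-c[(i+1)%4]) for i in range(4)])
b=C+55*ny;b[2]=52;u=proj(T,b);print(u,"crop",(u[0]-420)*3.5+455,(u[1]-160)*3.5)
for n,u,v,z in(("cap",302.3,171.5,43),("tin",439,163,18),("tape",394,261,12),("reel",204,259,10),("sd",248,268,6),("g1",217.5,220,75),("turq",225,238,75),("g2",298.5,189,75),("psu1",365.5,160,167),):print(n,back(T,u,v,z).round())
# red blob
im=cv2.imread("pics/top0.png").astype(int);m=(im[:,:,2]>120)&(im[:,:,1]<60)&(im[:,:,0]<60)
m[:,:240]=0;m[:,275:]=0;ys,xs=np.nonzero(m[190:225]);print(len(xs),xs.mean(),ys.mean()+190,back(T,xs.mean(),ys.mean()+190,74),xs.min(),xs.max(),ys.min()+190,ys.max()+190)
```

```text
head [552.91691527 229.71125137  78.        ] holes [534.37098593 268.59587255  50.        ] [572.65322347 193.18722788  50.        ]
84.56945903789796 stand yaw 26.915255013736466 [553.5121047  230.89155022  50.        ]
plate [ 579.51911007 -324.77398329   14.        ]
plate [ 549.73175893 -510.08004116   14.        ]
plate [ 461.49443339 -490.13455164   14.        ]
plate [ 495.04365137 -308.09341848   14.        ]
[ 521.44723844 -408.27049864   14.        ] ny [0.16990912 0.98545974 0.        ] -9.782535255088652 bore [ 530.79224014 -354.07021319   14.        ] [np.float64(187.68489915427128), np.float64(90.46351844899326), np.float64(185.10679131259852), np.float64(86.10658722914575)]
[452.3277772  217.84789634] crop 568.147220198797 202.4676371839646
cap [665. 100.  43.]
tin [ 706. -324.   18.]
tape [ 400. -185.   12.]
reel [393. 395.  10.]
sd [368. 260.   6.]
g1 [506. 345.  75.]
turq [454. 320.  75.]
g2 [605. 108.  75.]
psu1 [675. -84. 167.]
40 256.15 204.65 [554.92193003 232.51263875  74.        ] 253 259 202 208
```

Run:
```python
from h import *
f=lambda x,s:cv2.resize(x,None,fx=s,fy=s,interpolation=cv2.INTER_CUBIC)
a=cv2.imread("pics/top0.png")[194:218,244:270];b=cv2.imread("pics/scene0.png")[206:236,240:275]
A=f(a,15);B=f(b,12);print(A.shape,B.shape);cv2.imwrite("pics/c2.png",np.hstack([A[:360,:390],B[:360]]))
print("scene proj head",proj("scene",[554,231,64]),proj("scene",[554,231,78]))
for u,v in((352,168),(374,153),(410,213),(385,226)):print("psu",back("top",u,v,167).round())
for yaw in(0,15,27,45,60):
  r=np.radians(yaw);c,s=np.cos(r)*9,np.sin(r)*9
  C=[(c-s,s+c),(-s-c,c-s),(-c+s,-s-c),(s+c,-c+s)]
  print(yaw,[((proj("scene",[554+x,231+y,78])-[240,206])*12).round().tolist() for x,y in C])
```

```text
(360, 390, 3) (360, 420, 3)
scene proj head [258.49049976 222.4550602 ] [258.05872141 217.42377166]
psu [651. -47. 167.]
psu [ 695. -108.  167.]
psu [ 527. -208.  167.]
psu [ 490. -140.  167.]
0 [[154.0, 135.0], [204.0, 170.0], [280.0, 139.0], [229.0, 105.0]]
15 [[153.0, 144.0], [221.0, 169.0], [281.0, 130.0], [212.0, 106.0]]
27 [[155.0, 150.0], [235.0, 167.0], [278.0, 124.0], [199.0, 108.0]]
45 [[163.0, 159.0], [253.0, 161.0], [270.0, 116.0], [181.0, 113.0]]
60 [[174.0, 164.0], [266.0, 155.0], [258.0, 110.0], [168.0, 120.0]]
```

View pics/c2.png

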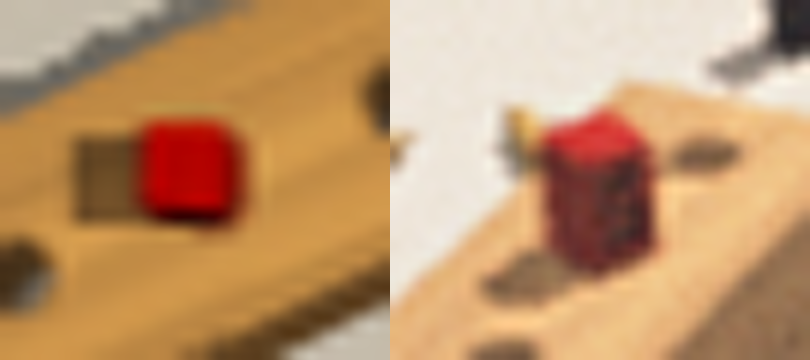

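The head's sides lie nearly square to the world axes (yaw about 0), and its centre is at about (553.5, 230.5). The PSU front corners are at (490,-140) and (527,-208). I'll travel at z≈239, in front of the PSU.

```bash
cat >> h.py <<'E'
def go(x,y,z,yaw=None):
    """print shares needed to reach from the measured pose"""
    o=robot.get_obs();p=o["tcp_pos"];a=np.radians(o["tcp_rot"][2]);d=np.array([x,y,z])-p
    t=0 if yaw is None else -(((yaw-o["tcp_rot"][2]+180)%360)-180)
    print("t",o["time_s"],"at",p.round(1),o["tcp_rot"].round(1),"->",np.round([(d[0]*np.cos(a)+d[1]*np.sin(a))/300,(d[0]*np.sin(a)-d[1]*np.cos(a))/300,-d[2]/300,np.radians(t)/1.5],4))
E
python3 -m pendant '0.99 -0.965 0 0 1;0.99 -0.965 0 0 1;0.99 -0.965 0 0 1;0.99 -0.965 0 0 1;0.99 -0.965 0 0 1;0.99 -0.965 0 0 1;0.99 -0.965 0 0 1;0.99 -0.965 0 0 1;0.99 -0.965 0 0 1;0.99 -0.965 0 0 1'
python3 -m pendant '0.99 -0.965 0 0 0.7;0.99 -0.965 0 0 0.7;0.99 -0.965 0 0 0.7;0.99 -0.965 0 0 0.7;0.99 -0.965 0 0 0.7;0.99 -0.965 0 0 0.7;0.99 -0.965 0 0 0.7;0.99 -0.965 0 0 0.7;0.99 -0.965 0 0 0.7;0.99 -0.965 0 0 0.7'
python3 -c "from h import *;go(553.5,230.5,105,0)"
```

```text
time_s: 1.1
tcp_pos: [367.4, -144.4, 239.3]
tcp_rot: [-180.0, 0.0, 19.8]
ft_force: [-0.2, -0.7, 0.2]
gripper_width: 85.1
finger_force: 0.0
time_s: 2.1
tcp_pos: [551.1, 226.3, 238.1]
tcp_rot: [-180.0, 0.1, 19.6]
ft_force: [-0.3, -1.1, 1.2]
gripper_width: 59.9
finger_force: 0.0
t 2.1 at [551.1 226.3 238.1] [-1.80e+02  1.00e-01  1.96e+01] -> [ 0.0124 -0.0105  0.4437  0.228 ]
```

```bash
python3 -m pendant '0.012 -0.011 0.16 0.1 0.7;0.012 -0.011 0.33 0.2 0.7;0.012 -0.011 0.444 0.228 0.7;0.012 -0.011 0.444 0.228 0.7;0.012 -0.011 0.444 0.228 0.7'
python3 - <<'E'
from h import *
go(553.5,230.5,62,0)
a=robot.snapshot("scene")[190:250,220:300,::-1]; b=robot.snapshot("top")[180:230,230:290,::-1]
f=lambda x,s:cv2.resize(x,None,fx=s,fy=s,interpolation=cv2.INTER_CUBIC)
A=f(a,6);B=f(b,6)[:300];B=np.pad(B,((0,60),(0,0),(0,0)))
cv2.imwrite("pics/c3.png",np.hstack([A,B])[:, :800])
E
```

```text
time_s: 2.6
tcp_pos: [553.1, 228.8, 107.3]
tcp_rot: [180.0, -0.0, -0.1]
ft_force: [0.8, -0.1, 0.4]
gripper_width: 60.0
finger_force: 0.0
t 2.6 at [553.1 228.8 107.3] [ 1.8e+02 -0.0e+00 -1.0e-01] -> [ 0.0012 -0.0055  0.151  -0.0009]
```

View pics/c3.png

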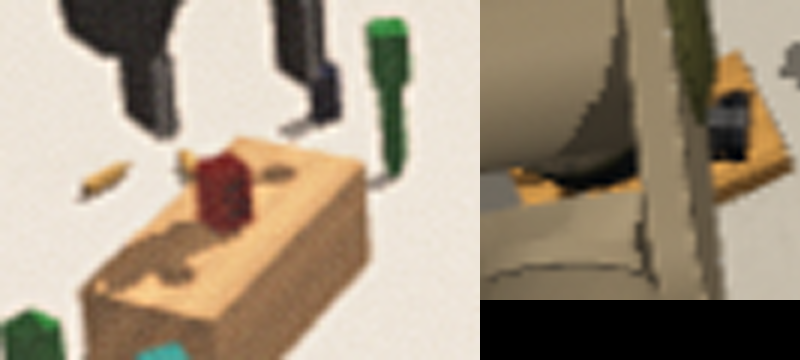

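The scene view shows the jaws straddling the head, with the fingertips at crop (165,135) and (305,85) and the head at (225,190). I'll go down and close.

```bash
python3 -m pendant '0.001 -0.005 0.08 0 0.7;0.001 -0.005 0.152 0 0.7;0.001 -0.005 0.152 0 0.7;0.001 -0.005 0.152 0 0;0.001 -0.005 0.152 0 0;0.001 -0.005 0.152 0 0;0.001 -0.005 0.152 0 0;0.001 -0.005 0.152 0 0;0.001 -0.005 0.152 0 0;0.001 -0.005 0.152 0 0' 40
python3 -c "from h import *;go(553.5,230.5,140,0)"
```

```text
time_s: 3.7
tcp_pos: [553.4, 231.8, 62.2]
tcp_rot: [-180.0, -0.2, -0.1]
ft_force: [-1.1, -1.2, 7.0]
gripper_width: 17.3
finger_force: 40.0
t 3.7 at [553.4 231.8  62.2] [-1.8e+02 -2.0e-01 -1.0e-01] -> [ 0.0003  0.0042 -0.2595 -0.0007]
```

```bash
python3 -m pendant '0 0 -0.1 0 0;0 0 -0.2 0 0;0 0 -0.27 0 0;0 0 -0.27 0 0;-0.1 0.15 -0.27 0 0;-0.2 0.3 -0.27 0 0;-0.3 0.45 -0.27 0 0;-0.4 0.6 -0.27 0 0;-0.4 0.6 -0.27 0 0;-0.4 0.6 -0.27 0 0'
python3 -c "
from h import *;go(433,50,65,0)
a=robot.snapshot('scene')[150:300,220:420,::-1];cv2.imwrite('pics/c4.png',cv2.resize(a,None,fx=4,fy=4,interpolation=2))"
```

```text
time_s: 4.7
tcp_pos: [431.1, 50.5, 141.0]
tcp_rot: [-180.0, 0.1, -0.2]
ft_force: [-0.2, -0.2, -0.1]
gripper_width: 17.3
finger_force: 40.0
t 4.7 at [431.1  50.5 141. ] [-1.8e+02  1.0e-01 -2.0e-01] -> [ 0.0062  0.0017  0.2534 -0.0027]
```

View pics/c4.png

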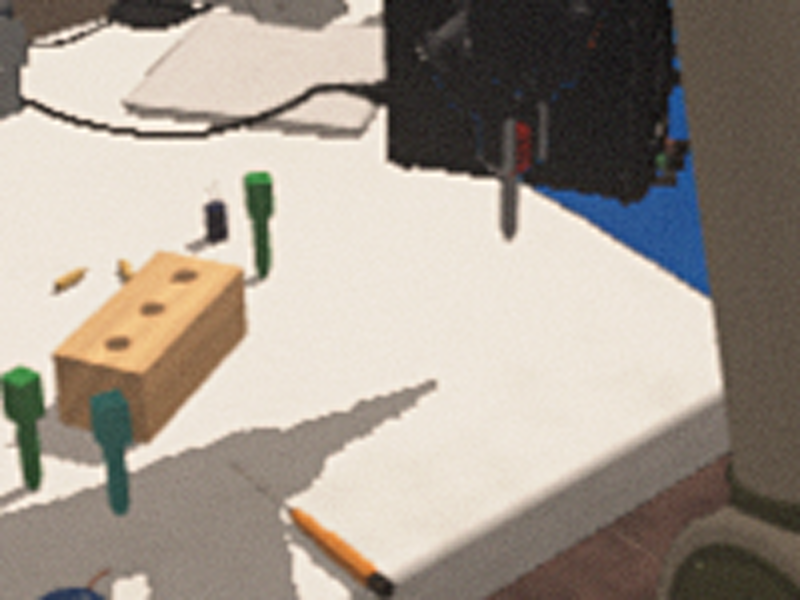

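The pin is held upright and clear of the stand, head at crop (522,150) and tip at (510,238). The other holes are empty and the look-alikes are untouched. Next I'll set the tip down and open.

```bash
python3 -m pendant '0.006 0.002 0.12 0 0;0.006 0.002 0.22 0 0;0.006 0.002 0.265 0 0;0.006 0.002 0.27 0 0;0.006 0.002 0.27 0 0'
python3 -m pendant '0 0 0 0 0.3;0 0 0 0 0.3;0 0 0 0 0.6;0 0 0 0 0.6;0 0 0 0 0.6;0 0 -0.1 0 0.6;0 0 -0.2 0 0.6;0 0 -0.2 0 0.6;0 0 -0.2 0 0.6'
python3 -c "
from h import *;go(433,50,65,0)
a=robot.snapshot('scene')[150:250,290:400,::-1];b=robot.snapshot('top')[190:290,250:350,::-1]
cv2.imwrite('pics/c5.png',np.hstack([cv2.resize(x,(400,400),interpolation=2) for x in(a,b)]))"
```

```text
time_s: 5.25
tcp_pos: [434.6, 52.2, 59.7]
tcp_rot: [-180.0, 0.1, 0.0]
ft_force: [1.3, -0.3, -0.2]
gripper_width: 17.2
finger_force: 41.3
time_s: 6.15
tcp_pos: [434.4, 51.2, 120.7]
tcp_rot: [180.0, -0.1, -0.1]
ft_force: [-0.4, -0.1, -0.7]
gripper_width: 51.2
finger_force: 0.0
t 6.15 at [434.4  51.2 120.7] [ 1.8e+02 -1.0e-01 -1.0e-01] -> [-0.0046  0.004   0.1857 -0.0008]
```

View pics/c5.png

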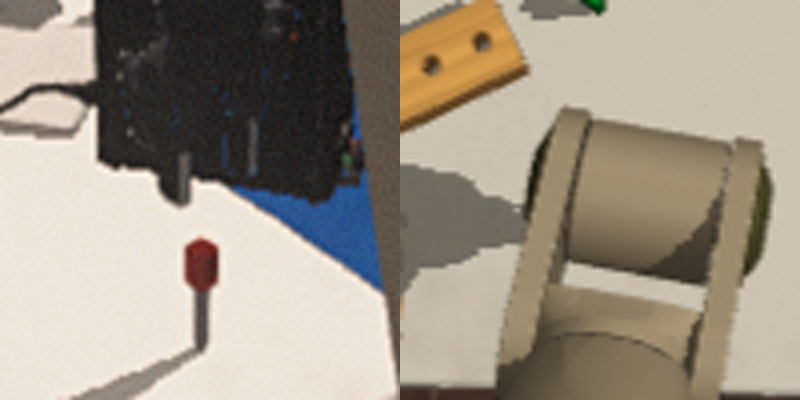

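The pin stands upright alone at about (434.5, 51.5), red head at crop (202,265). I'll tip it over towards +x, onto open table, with the closed fingertips.

```bash
python3 -m pendant '-0.08 0 -0.02 0 0;-0.15 0 -0.02 0 0;-0.15 0 -0.02 0 0;-0.15 0 0.08 0 0;-0.15 0 0.155 0 0;-0.15 0 0.155 0 0;-0.12 0 0.155 0 0;-0.09 0 0.155 0 0'
python3 -m pendant '0.03 0 0 0 0;0.05 0 0 0 0;0.07 0 0 0 0;0.09 0 0 0 0;0.11 0 0 0 0;0.13 0 0 0 0;0.13 0 -0.1 0 0;0.13 0 -0.2 0 0;-0.1 0 -0.2 0 0.5;-0.1 0 -0.2 0 0.5'
python3 -c "
from h import *;go(433,50,65,0)
a=robot.snapshot('scene')[150:250,290:400,::-1];b=robot.snapshot('top')[190:290,250:350,::-1]
cv2.imwrite('pics/s6.png',a);
cv2.imwrite('pics/c6.png',np.hstack([cv2.resize(x,(400,400),interpolation=2) for x in(a,b)]))"
```

```text
time_s: 7.05
tcp_pos: [408.9, 51.2, 74.8]
tcp_rot: [180.0, -0.1, -0.1]
ft_force: [0.1, -0.3, -0.0]
gripper_width: 0.1
finger_force: 0.0
time_s: 8.05
tcp_pos: [374.7, 51.7, 134.3]
tcp_rot: [-180.0, 0.1, -0.0]
ft_force: [-0.5, -0.0, -0.0]
gripper_width: 28.2
finger_force: 0.0
t 8.05 at [374.7  51.7 134.3] [-1.8e+02  1.0e-01 -0.0e+00] -> [ 0.1944  0.0055  0.2311 -0.0005]
```

View pics/c6.png

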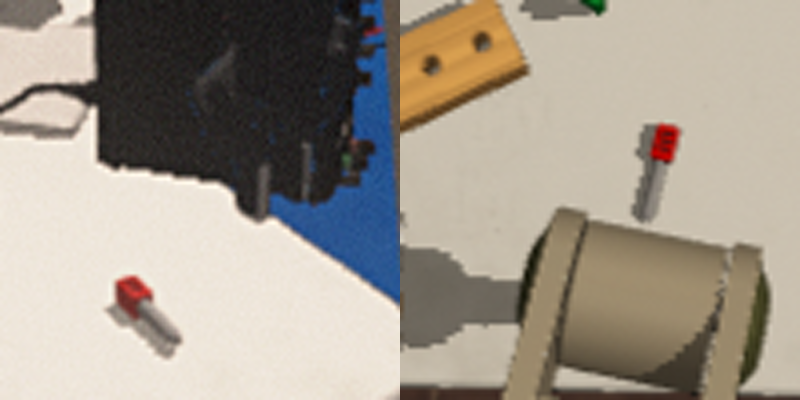

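The pin lies flat, with its head at top crop (665,143) and its tip at (645,218). I'll measure its axis.

Run:
```python
from h import *
im=robot.snapshot("top").astype(int)
m=(im[:,:,0]>110)&(im[:,:,1]<70)&(im[:,:,2]<70);m[:200]=0;m[250:]=0;m[:,:300]=0;m[:,330:]=0
ys,xs=np.nonzero(m);u,v=xs.mean(),ys.mean();h=back("top",u,v,16);print("head",u,v,len(xs),h)
# side from scene as a check
s=robot.snapshot("scene").astype(int);k=(s[:,:,0]>90)&(s[:,:,1]<70)&(s[:,:,2]<70);k[:210]=0;k[240:]=0;k[:,:310]=0;k[:,345:]=0
ys,xs=np.nonzero(k);print("scene head",xs.mean(),ys.mean(),len(xs),back("scene",xs.mean(),ys.mean(),10))
tip=back("top",311.3,244.0,9);print("tip",tip)
d=h-tip;print("axis yaw",np.degrees(np.arctan2(d[1],d[0])),"len",np.hypot(*d[:2]),"(expect 62)")
go(h[0],h[1],70,np.degrees(np.arctan2(d[1],d[0])))
```

```text
head 315.3 225.325 40 [502.97270456  56.88084949  16.        ]
scene head 325.5625 223.27083333333334 48 [511.26713008  54.3197999   10.        ]
tip [445.82672873  67.90718156   9.        ]
axis yaw -10.92102737163809 len 58.20002192296972 (expect 62)
t 8.25 at [378.1  51.2 134.4] [ 1.8e+02 -1.0e-01 -1.0e-01] -> [ 0.4161 -0.0197  0.2145  0.1261]
```

```bash
python3 -m pendant '0.15 -0.015 0.05 0.06 0.6;0.3 -0.015 0.1 0.12 0.6;0.42 -0.015 0.15 0.14 0.6;0.42 -0.015 0.2 0.14 0.6;0.42 -0.015 0.245 0.14 0.6;0.42 -0.015 0.245 0.14 0.6;0.42 -0.015 0.245 0.14 0.6'
python3 -c "from h import *;go(505.5,55.5,11,-12)"
```

```text
time_s: 8.95
tcp_pos: [504.1, 55.6, 60.5]
tcp_rot: [-180.0, -0.0, -12.1]
ft_force: [-0.7, -0.3, -0.7]
gripper_width: 51.2
finger_force: 0.0
t 8.95 at [504.1  55.6  60.5] [-180.    -0.   -12.1] -> [ 0.0047 -0.0006  0.1649 -0.0012]
```

```bash
python3 -m pendant '0.005 -0.001 0.08 0 0.6;0.005 -0.001 0.14 0 0.6;0.005 -0.001 0.165 0 0.6;0.005 -0.001 0.165 0 0.6;0.005 -0.001 0.165 0 0;0.005 -0.001 0.165 0 0;0.005 -0.001 0.165 0 0;0.005 -0.001 0.165 0 0;0.005 -0.001 0.165 0 0;0.005 -0.001 0.165 0 0' 60
python3 -m pendant '0 0 -0.1 0 0;0 0 -0.25 0 0;0 0 -0.4 0 0;0 0 -0.5 0 0;0 0 -0.5 0 0;0 0 -0.5 0 0'
python3 - <<'E'
from h import *;go(430,-60,161,168)
b=robot.snapshot('scene')[100:250,260:400,::-1];t=robot.snapshot('top')[150:300,250:390,::-1]
cv2.imwrite('pics/c7.png',np.hstack([cv2.resize(x,(400,429),interpolation=2) for x in(b,t)]))
E
```

```text
time_s: 9.95
tcp_pos: [505.4, 55.6, 12.1]
tcp_rot: [-180.0, -0.1, -12.1]
ft_force: [0.2, -0.2, 5.0]
gripper_width: 16.1
finger_force: 59.2
time_s: 10.55
tcp_pos: [504.6, 55.7, 161.3]
tcp_rot: [-180.0, -0.0, -12.1]
ft_force: [0.0, 0.1, -0.5]
gripper_width: 16.4
finger_force: 58.8
t 10.55 at [504.6  55.7 161.3] [-180.    -0.   -12.1] -> [-1.6240e-01  4.2920e-01  9.0000e-04  2.0932e+00]
```

View pics/c7.png

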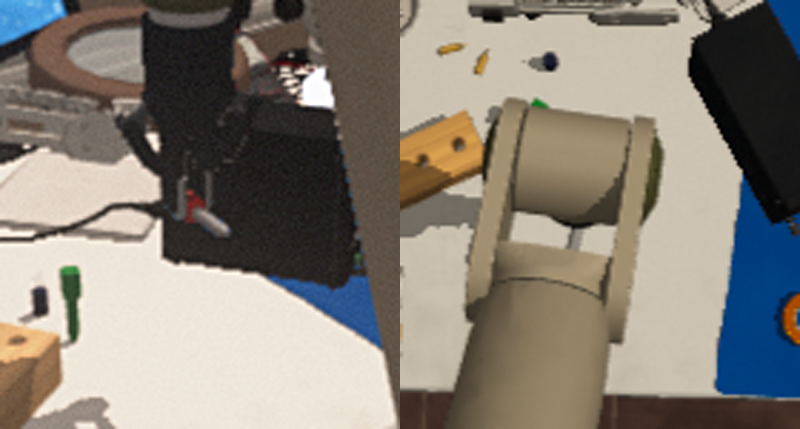

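The pin is held level, shank sticking out along the tool's -x (crop 215,225). While carrying it, I'll refine the bracket pose by fitting the base plate's silhouette in the first, unobstructed top picture.

Run:
```python
from h import *
from scipy.optimize import minimize
im=cv2.imread("pics/top0.png").astype(int);x0,y0,w,h=420,185,95,75
c=im[y0:y0+h,x0:x0+w];blue=c[:,:,0]-c[:,:,2]
m=(blue<45).astype(np.uint8)
n,l,st,_=cv2.connectedComponentsWithStats(m);print(st[1:][st[1:,4]>30].tolist());k=1+np.argmax(st[1:,4]);m=(l==k).astype(np.uint8)
cs,_=cv2.findContours(m,0,1);m=cv2.fillPoly(m*0,cs,1);hull=cv2.convexHull(np.vstack(cs));m=cv2.fillPoly(m,[hull],1)
S=8;M=cv2.resize(m,None,fx=S,fy=S,interpolation=0).astype(float)
K,R,t=cam("top")
def sil(p):
    a=p[2];ex=np.array([np.cos(a),np.sin(a),0]);ey=np.array([-np.sin(a),np.cos(a),0])
    X=[np.array([p[0],p[1],0])+x*ex+y*ey+[0,0,z] for x in(-45,45) for y in(40,-150) for z in(2,14)]
    q=np.array([proj("top",v) for v in X]);q=(q-[x0,y0]+.5)*S
    return cv2.fillConvexPoly(np.zeros_like(M),cv2.convexHull(q.round().astype(np.int32)),1.)
f=lambda p:np.abs(cv2.GaussianBlur(sil(p*np.array([1,1,.01])),(0,0),4)-M).sum()/S/S
r=min((minimize(f,[530+i,-354+j,-17],method="Nelder-Mead",options=dict(initial_simplex=[[530+i,-354+j,-17],[536+i,-354+j,-17],[530+i,-348+j,-17],[530+i,-354+j,-13]],xatol=.05)) for i in(-3,3) for j in(-3,3)),key=lambda r:r.fun)
print("bore",r.x[:2],np.degrees(r.x[2]*.01),"mismatch px",r.fun,"plate px",m.sum())
s=sil(r.x*np.array([1,1,.01]))
a=r.x[2]*.01;ex=np.array([np.cos(a),np.sin(a),0]);ey=np.array([-np.sin(a),np.cos(a),0]);b=np.array([*r.x[:2],52])
v=cv2.resize(im[y0:y0+h,x0:x0+w].astype(np.uint8),None,fx=S,fy=S,interpolation=2)
P=lambda X:tuple(((proj("top",X)-[x0,y0]+.5)*S).round().astype(int).tolist())
cc,_=cv2.findContours(s.astype(np.uint8),0,1);cv2.drawContours(v,cc,-1,(0,255,255),1)
for x in(-16.5,-8.5,8.5,16.5):
  pts=np.array([P(b+x*ex+19*np.cos(q)*ey+[0,0,19*np.sin(q)]) for q in np.linspace(0,np.pi,20)]);cv2.polylines(v,[pts],False,(0,255,0),1)
cv2.line(v,P(b+[0,0,8]),P(b+[0,0,8]-110*ey),(255,0,255),1)
cv2.imwrite("pics/c8.png",v);print(v.shape)
```

```text
[[14, 18, 66, 41, 1722]]
bore [ 532.59395776 -354.88868507] -10.566831444236348 mismatch px 108.96876493129042 plate px 1922
(600, 760, 3)
```

View pics/c8.png

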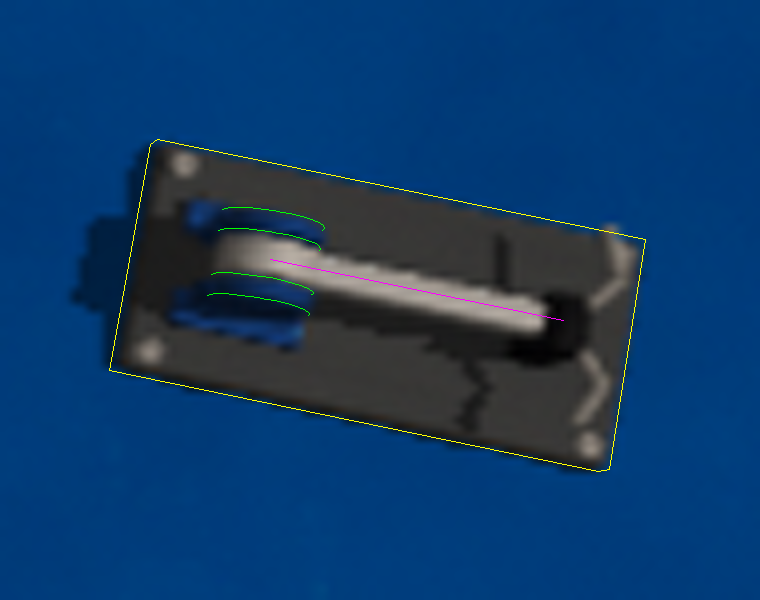

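All ten pictures are used. The last one shows the fitted plate outline (yellow) and arm line (magenta) on the real edges, putting the bore at about (532.3, -354.8) with yaw -10.5°. I'll go round the PSU's front, above its top height, turning the pin a half turn so its tip faces +x.

```bash
python3 -m pendant '-0.03 0.05 -0.1 -0.1 0;-0.06 0.1 -0.2 -0.2 0;-0.09 0.15 -0.263 -0.3 0;-0.12 0.2 -0.263 -0.4 0;-0.15 0.25 -0.263 -0.5 0;-0.18 0.3 -0.263 -0.6 0;-0.21 0.35 -0.263 -0.7 0;-0.23 0.4 -0.263 -0.8 0;-0.23 0.443 -0.263 -0.9 0;-0.23 0.443 -0.263 -1 0'
python3 -c "from h import *;go(415,-330,240,169.5)"
```

```text
time_s: 11.65
tcp_pos: [408.9, -60.8, 238.7]
tcp_rot: [-179.8, -0.0, 74.1]
ft_force: [-0.0, 0.5, -0.8]
gripper_width: 16.7
finger_force: 58.8
t 11.65 at [408.9 -60.8 238.7] [-179.8   -0.    74.1] -> [-0.8574  0.2654 -0.0043 -1.11  ]
```

```bash
python3 -m pendant '-0.09 0.027 0 -0.1 0;-0.18 0.055 0 -0.2 0;-0.27 0.08 0 -0.3 0;-0.36 0.11 0 -0.4 0;-0.45 0.14 0 -0.5 0;-0.54 0.165 0 -0.6 0;-0.63 0.195 0 -0.7 0;-0.72 0.22 0 -0.8 0;-0.81 0.25 0 -0.9 0;-0.857 0.265 0 -1 0'
python3 -m pendant '0 0 0 -0.1 0;0 0 0 -0.11 0;0 0 0 -0.11 0;0 0 0 -0.11 0'
python3 -c "from h import *;go(438.8,-337.5,100,169.5)"
```

```text
time_s: 12.65
tcp_pos: [413.9, -330.7, 238.0]
tcp_rot: [179.9, -0.2, 160.1]
ft_force: [-0.1, 0.8, -0.1]
gripper_width: 16.6
finger_force: 58.8
time_s: 13.05
tcp_pos: [414.3, -328.5, 239.5]
tcp_rot: [180.0, -0.0, 169.1]
ft_force: [0.5, -0.4, -0.8]
gripper_width: 16.6
finger_force: 58.8
t 13.05 at [ 414.3 -328.5  239.5] [180.   -0.  169.1] -> [-0.0858 -0.014   0.4649 -0.0047]
```

```bash
python3 -m pendant '-0.086 -0.014 0.15 -0.005 0;-0.086 -0.014 0.3 -0.005 0;-0.086 -0.014 0.45 -0.005 0;-0.086 -0.014 0.6 -0.005 0;-0.086 -0.014 0.615 -0.005 0;-0.086 -0.014 0.615 -0.005 0;-0.086 -0.014 0.615 -0.005 0'
python3 - <<'E'
from h import *
go(438.8,-337.5,55,169.5)
p=robot.get_obs()["tcp_pos"]
for n in("scene","top"):
  s=robot.snapshot(n).astype(int);cv2.imwrite(f"pics/p_{n}.png",s[:,:,::-1]);k=(s[:,:,0]>60)&(s[:,:,1]<.5*s[:,:,0])&(s[:,:,2]<.5*s[:,:,0])
  q=proj(n,p-[0,0,3]);print(n,"expected head",q)
  a,b=int(q[1]),int(q[0]);ys,xs=np.nonzero(k[a-20:a+20,b-20:b+20]);print(len(xs),xs.mean()+b-20 if len(xs) else 0,ys.mean()+a-20 if len(xs) else 0)
  # bright grey shank
  e=np.array([.983,-.182,0]);tip=proj(n,p-[0,0,3]+e*63);print("tip exp",tip)
  for d in np.arange(20,80,6):
    u=proj(n,p-[0,0,3]+e*d);print(int(d),s[int(round(u[1])),int(round(u[0]))].tolist(),end=" ")
  print()
E
```

```text
time_s: 13.75
tcp_pos: [439.8, -338.7, 57.7]
tcp_rot: [-179.9, 0.2, 169.6]
ft_force: [-0.5, -0.3, -1.5]
gripper_width: 16.1
finger_force: 58.8
t 13.75 at [ 439.8 -338.7   57.7] [-179.9    0.2  169.6] -> [0.004  0.0034 0.0091 0.0017]
scene expected head [441.81416407 173.58929341]
28 443.82142857142856 173.89285714285714
tip exp [427.30620654 166.16827358]
20 [31, 31, 32] 26 [24, 24, 26] 32 [66, 59, 60] 38 [101, 93, 88] 44 [116, 105, 101] 50 [82, 76, 70] 56 [97, 88, 84] 62 [122, 112, 103] 68 [127, 111, 95] 74 [133, 115, 95] 
top expected head [447.83870954 248.13509544]
0 0 0
tip exp [451.40691754 227.39677709]
20 [158, 139, 108] 26 [158, 140, 109] 32 [157, 139, 107] 38 [158, 139, 108] 44 [110, 97, 75] 50 [68, 61, 48] 56 [36, 35, 20] 62 [32, 31, 18] 68 [32, 32, 17] 74 [32, 31, 17] [ WARN:0@1.170] global loadsave.cpp:1063 imwrite_ Unsupported depth image for selected encoder is fallbacked to CV_8U.
```

```bash
python3 -m pendant '0 0.003 0 0 0;0 0.003 0 0 0;-0.02 0.003 0 0 0;-0.04 0.003 0 0 0;-0.06 0.003 0 0 0;-0.07 0.003 0 0 0;-0.07 0.003 0 0 0;-0.07 0.003 0 0 0'
python3 -c "from h import *;go(438.8,-337.5,55,169.5);o=robot.get_obs();print(o['ft_force'],o['moment'])"
```

```text
time_s: 14.65
tcp_pos: [459.7, -340.6, 55.3]
tcp_rot: [180.0, -0.0, 169.7]
ft_force: [0.4, -0.2, -2.1]
gripper_width: 16.1
finger_force: 58.8
t 14.65 at [ 459.7 -340.6   55.3] [180.   -0.  169.7] -> [ 0.0703 -0.0022  0.001   0.0021]
[ 0.37051201 -0.24653322 -2.08798356] [ 0.00756998 -0.01639866  0.01351588]
```

```bash
python3 -m pendant '-0.01 -0.002 0 0 0;-0.02 -0.002 0 0 0;-0.03 -0.002 0 0 0;-0.04 -0.002 0 0 0;-0.04 -0.002 0 0 0'
python3 -c "from h import *;go(438.8,-337.5,55,169.5);o=robot.get_obs();print(o['ft_force'],o['moment'])"
```

```text
time_s: 15.15
tcp_pos: [471.9, -344.0, 55.5]
tcp_rot: [-180.0, 0.1, 169.7]
ft_force: [0.4, -3.0, -1.6]
gripper_width: 16.6
finger_force: 58.8
t 15.15 at [ 471.9 -344.    55.5] [-1.800e+02  1.000e-01  1.697e+02] -> [0.1124 0.0014 0.0017 0.0019]
[ 0.4314191  -2.96367549 -1.56255654] [-0.4907378  -0.10003092 -0.15878231]
```

```bash
python3 -m pendant '0 -0.004 0 0 0;0 -0.004 0 0 0;0 -0.004 0 0 0' | grep force
python3 -m pendant '-0.01 0 0 0 0;-0.02 0 0 0 0;-0.03 0 0 0 0;-0.03 0 0 0 0'
python3 -c "from h import *;go(438.8,-337.5,55,169.5);o=robot.get_obs();print(o['ft_force'],o['moment'])"
```

```text
ft_force: [0.7, 0.1, -1.0]
finger_force: 58.9
time_s: 15.85
tcp_pos: [480.5, -346.3, 55.4]
tcp_rot: [-180.0, 0.0, 169.7]
ft_force: [0.4, 0.0, -1.0]
gripper_width: 16.4
finger_force: 58.9
t 15.85 at [ 480.5 -346.3   55.4] [-180.     0.   169.7] -> [0.142  0.0041 0.0013 0.0022]
[ 0.39319843  0.04536844 -1.02707913] [-0.00883748  0.05711724 -0.03732491]
```

```bash
python3 -m pendant '-0.01 0 0 0 0;-0.02 0 0 0 0;-0.03 0 0 0 0;-0.04 0 0 0 0;-0.045 0 0 0 0;-0.045 0 0 0 0'
python3 -c "from h import *;go(438.8,-337.5,55,169.5);o=robot.get_obs();print(o['ft_force'],o['moment'])"
```

```text
time_s: 16.45
tcp_pos: [493.5, -348.7, 55.4]
tcp_rot: [180.0, -0.0, 169.7]
ft_force: [0.2, -0.7, -0.2]
gripper_width: 16.5
finger_force: 58.9
t 16.45 at [ 493.5 -348.7   55.4] [180.   -0.  169.7] -> [0.1861 0.004  0.0012 0.0021]
[ 0.23606488 -0.74650697 -0.24821024] [-0.03124591 -0.00504399  0.01139281]
```

```bash
python3 -m pendant '-0.005 0 0 0 0;-0.01 0 0 0 0;-0.015 0 0 0 0;-0.015 0 0 0 0' | grep -E "pos|ft"
python3 -m pendant '-0.004 0 0 0 0;-0.008 0 0 0 0;-0.008 0 0 0 0' | grep -E "pos|ft"
```

```text
tcp_pos: [497.9, -349.5, 55.4]
ft_force: [-0.6, 0.9, -1.7]
tcp_pos: [500.3, -350.0, 55.5]
ft_force: [-0.4, -1.1, -1.7]
```

```bash
python3 -m pendant '-0.004 0 0 0 0;-0.007 0 0 0 0;-0.007 0 0 0 0' | grep -E "pos|ft|wid"
python3 -m pendant '-0.004 0 0 0 0;-0.007 0 0 0 0;-0.007 0 0 0 0' | grep -E "pos|ft|wid"
```

```text
tcp_pos: [502.3, -350.3, 55.4]
ft_force: [0.0, -1.0, -1.2]
gripper_width: 16.1
tcp_pos: [504.4, -350.7, 55.4]
ft_force: [-0.2, -0.3, -0.5]
gripper_width: 16.5
```

```bash
python3 -m pendant '-0.004 0 0 0 0;-0.004 0 0 0 0;-0.004 0 0 0 0' | grep -E "pos|ft|wid"
python3 -m pendant '-0.004 0 0 0 0;-0.008 0 0 0 0;-0.008 0 0 0 0' | grep -E "pos|ft|wid"
```

```text
tcp_pos: [505.3, -350.9, 55.4]
ft_force: [-1.7, 0.9, -0.4]
gripper_width: 16.4
tcp_pos: [505.5, -350.8, 55.3]
ft_force: [-14.1, 1.9, 6.1]
gripper_width: 16.3
```

Contact of 14 N at x=505.4, so either the head is home or the pads have met the cheek. I'll let go, back out, and press the head's rear with the closed fingers to check.

```bash
python3 -m pendant '0.009 0 0 0 0;0.009 0 0 0 0.4;0.009 0 0 0 0.4;0.009 0 0 0 0.4;0.009 0 0 0 0.4;0.1 0 0 0 0.4;0.2 0 0 0 0.4;0.25 0 0 0 0.4;0.25 0 0 0 0;0.25 0 0 0 0' 
python3 -m pendant '0 0 0 0 0;0 0 0 0 0;0 0 0 0 0'
python3 -c "
from h import *;go(474,-344,55,169.5)
s=robot.snapshot('scene').astype(int);k=(s[:,:,0]>60)&(s[:,:,1]<.5*s[:,:,0])&(s[:,:,2]<.5*s[:,:,0])
q=proj('scene',[502.5,-349.3,52]);a,b=int(q[1]),int(q[0]);ys,xs=np.nonzero(k[a-20:a+20,b-20:b+20]);print(q,len(xs),xs.mean()+b-20,ys.mean()+a-20)"
```

```text
time_s: 19.35
tcp_pos: [434.6, -338.3, 55.7]
tcp_rot: [-180.0, 0.1, 169.7]
ft_force: [0.4, 0.1, 0.5]
gripper_width: 5.8
finger_force: 0.0
time_s: 19.65
tcp_pos: [434.5, -337.9, 55.3]
tcp_rot: [-180.0, 0.0, 169.7]
ft_force: [-0.7, -0.1, -0.5]
gripper_width: 0.1
finger_force: 0.0
t 19.65 at [ 434.5 -337.9   55.3] [-180.     0.   169.7] -> [-0.1333  0.0035  0.0009  0.0023]
[426.83325317 166.99124449] 16 429.5625 167.4375
```

```bash
python3 -m pendant '-0.05 0.004 0 0 0;-0.1 0.004 0 0 0;-0.12 0.004 0 0 0;-0.12 0.004 0 0 0' | grep -E "pos|ft"
python3 -m pendant '-0.005 0 0 0 0;-0.01 0 0 0 0;-0.015 0 0 0 0;-0.02 0 0 0 0;-0.02 0 0 0 0' | grep -E "pos|ft"
```

```text
tcp_pos: [470.1, -343.1, 55.2]
ft_force: [0.2, 0.5, 0.6]
tcp_pos: [475.6, -344.3, 55.5]
ft_force: [0.3, -0.8, -0.1]
```

```bash
python3 -m pendant '-0.005 0 0 0 0;-0.01 0 0 0 0;-0.01 0 0 0 0' | grep -E "pos|ft"
```

```text
tcp_pos: [478.7, -344.8, 55.4]
ft_force: [0.4, 0.0, 0.0]
```

```bash
python3 -m pendant '-0.004 0 0 0 0;-0.007 0 0 0 0;-0.007 0 0 0 0' | grep -E "pos|ft"
python3 -m pendant '-0.004 0 0 0 0;-0.007 0 0 0 0;-0.007 0 0 0 0' | grep -E "pos|ft"
```

```text
tcp_pos: [479.4, -344.7, 55.2]
ft_force: [-6.6, 2.1, 2.8]
tcp_pos: [479.7, -344.5, 55.1]
ft_force: [-14.9, 2.7, 6.9]
```

Rigid contact at x=479.4 while pushing the rear of the head, within 1 mm of first touch. That puts the shoulder at x_b≈-16.5 within my 2 mm estimate, so the head is home. I'll back off and check from the scene camera.

```bash
python3 -m pendant '0.1 0 0 0 0;0.2 0 0 0 0;0.25 0 -0.1 0 0;0.25 0 -0.25 0 0;0.25 0 -0.4 0 0;0.25 0 -0.5 0 0;0.25 0 -0.5 0 0;0.25 0 -0.5 0 0'
python3 - <<'E'
from h import *
for n in("top","scene"):
  s=robot.snapshot(n).astype(int);k=(s[:,:,0]>60)&(s[:,:,1]<.5*s[:,:,0])&(s[:,:,2]<.5*s[:,:,0])
  q=proj(n,[504.5,-349.6,52]);a,b=int(q[1]),int(q[0]);ys,xs=np.nonzero(k[a-20:a+20,b-20:b+20]);print(n,"expected",q.round(1),len(xs),(xs.mean()+b-20,ys.mean()+a-20) if len(xs) else "hidden")
  if len(xs):print("at z=55:",back(n,xs.mean()+b-20,ys.mean()+a-20,55))
E
```

```text
time_s: 22.3
tcp_pos: [408.9, -332.0, 205.5]
tcp_rot: [-180.0, 0.0, 169.7]
ft_force: [0.1, 0.2, -0.5]
gripper_width: -0.2
finger_force: 0.0
top expected [451.  226.6] 68 (np.float64(451.0), np.float64(227.6764705882353))
at z=55: [ 500.83552497 -348.90522683   55.        ]
scene expected [426.4 166.8] 3 (np.float64(430.6666666666667), np.float64(166.66666666666666))
at z=55: [ 492.22524017 -354.21644591   55.        ]
```

```bash
python3 -c "from bench import robot;print(robot.sign_off())"
```

```text
the job is handed in; nothing more can be done
None
```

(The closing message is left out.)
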